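# Set the vent and the drying dial of a herb dryer

### The arm

A 6-joint arm with a two-finger parallel gripper is mounted at the origin on the work surface. World frame = base frame: x ahead of the robot, y to its left, z up, the work surface at z = 0. Lengths are in m, angles in degrees, forces in N, time in s.
With the tool pointing down it reaches from about 0.35 to 0.8 m from the base axis. Payload 7.3 kg.
Tool frame: the origin (TCP) lies at the very end of the fingers, on their centre line; the grasp point (between the pads) lies 19 mm behind it; z points along the fingers, x is the direction in which the jaws open and shut, and the axes are right-handed (so a half turn about z gives the same grasp; the last joint's range is limited). The gripper opens to 85 mm and grips with 20 to 120 N. Pads are 22 mm wide; open, the fingers measure 114 mm over their backs; the gripper's body (76 mm by 85 mm) begins 54 mm behind the grasp point. The pads swing forward as they close: fully open they stand 13 mm farther back than shut.
Start: joints at [68.698, 19.595, 87.324, -0, 73.075, -8.365], TCP at [0.118, 0.512, 0.205] pointing down, gripper open.
Joint ranges: [-145.02, 145.02], [-44.19, 115.74], [2.07, 154.8], [-57.11, 237.11], [16.16, 152.29], [-177.93, 177.93]. Speed limits (degrees/s): [147.25, 147.25, 180, 180, 180, 180].

### API

Orientations are given as [roll, pitch, yaw] about the fixed x, y, z axes, in that order (R = Rz(yaw) Ry(pitch) Rx(roll)).
In Python, from workcell import r gives the robot as it stands.
- The arm moves only by the shell command python3 -m inch 'ROWS' [FORCE]. ROWS is JSON, a list of rows, each an object of numbers: "dx", "dy", "dz": the shift along the tool's x, y, z in units of 50 mm (1.0 is 50 mm); "spin": the turn about the tool's z in units of 8 degrees (1.0 is 8 degrees); "claw": the closure in counts, from 0 (fully open) to 255 (shut). In form: [{"dx": .., "dy": .., "dz": .., "spin": .., "claw": ..}, ...]. A call has 1 to 20 rows; each row shifts and turns the commanded pose from where the row before left it, along the tool's axes as they then stand; what a row does not reach is not made up. A row lasts 1/8 s, in which the tool goes at most 62.5 mm and 10.7 degrees, less where a joint would pass 70% of its speed; a pose out of reach is approached as far as the arm can. A call is refused whole if a number of a shift passes 1 or a number of a turn 1, either way. A call with a gripper value outside its range is refused whole. The fingers move at their own pace and stop on an object; FORCE is the grip in N (left out, the last holds). Time passes only in rows, so rows that do not move let the fingers close. It gives the time, the measured TCP pose, the force and the opening at its end, in the units of the state.
- r.read_state(): the state, without advancing time (a new reading comes with each control period).
- r.read_camera(name): name is "scene" or "side" or "wrist"; returns a dict with "pixels" (420x560x3 uint8, red, green, blue), "mtx" (3x3 intrinsics, pixels), "rvec" (rotation vector, rad) and "tvec" (3), from world to camera coordinates, as OpenCV has them. Camera axes: x right, y down, z forward; pixel columns grow to the right and rows downward; lengths in m; the calibration is good to about 2 mm. A picture is of the moment at which its call begins. There is no depth.
- r.job_done(): hands the job in, once; it reports no verdict.
The state is a dict: "t": time; "joint_pos": joint angles; "joint_velocities": joint speeds; "joint_torque": joint torques, N m; "tcp_pos": TCP position; "ee_rot": TCP orientation; "ft_force": force on the tool from outside, world axes, zero at the start; "torque": the same for the moment, N m; "grip_width": finger opening in m.
Only numpy, scipy, OpenCV 4.12 (cv2) and the standard library are available. Lean on these libraries where they do the work, as an engineer would, in place of code of your own. Each camera call takes 0.05 s, during which the arm holds its last target.

### The job

Get the herb dryer ready for the batch as the red markers tell: first slide the white vent grip along its track until it is level with the red marker beside the track, then turn the black dial clockwise, click by click, until its white pointer clicks into place at the red marker beside the dial. Do not turn the dial a click too far at any time, and leave everything else on the dryer and the counter where it is.

Things in the scene. Friction and masses are not known exactly. Their poses are not given: they have to be found in the camera images.
- dryer: Fixed flat-topped bamboo machine, 340 (x) x 440 (y) x 100 mm high. Origin: centre of its underside; x points from the dark control deck (robot's side) to the slatted drying bed, y along the deck. In its frame the dial's axis is at x -85, y -125 mm; the vent grip's centre runs at x -85 mm from y +35 (joint 0) to y +165 mm. The deck is at z 100 mm; a 9 mm high sill crosses at x -2 mm.
- dial (a joint): Dial angle, rad, growing clockwise seen from above, 0 to 3.142 between end stops. Seven detents, every 30 degrees (0.5236 rad); it starts in one of the first three. About 0.15 N m takes it over a click (half way between detents); then it pulls itself into the next detent and stays there. The pointer points along the dryer's +y at 0, +x at 1.571, -y at 3.142.
- dial_grip (a point): Point on the dial's axis, 31 mm above the deck, where to grip. The dial is a black disc 66 mm across, 9 mm high, with an upright grip bar across its middle: 64 mm long, 16 mm thick, from 9 to 45 mm above the deck. A white line on half of the bar's top and its white end are the pointer. The point's y axis points along the bar to the pointer end, z up.
- dial_pointer (a point): Point in line with the dial's pointer, 54 mm out from the dial's axis and 3 mm above the deck: where a marker stands that the pointer points at. It turns with the dial.
- vent (a joint): Position of the vent grip along its track, m: 0 to 0.13, growing along the dryer's +y. It starts between 0 and 0.03; about 3 N moves it and it stays where it is left.
- vent_grip (a point): Point in the middle of the vent grip, 30 mm above the deck, where to grip. The grip is a white upright plate, 60 mm across the track (dryer's x), 18 mm thick along the track (y), from 2 to 38 mm above the deck, with a black line along its top. It only slides along the dryer's y.
- ventmark_red: Red marker, a fixed round disc 16 mm across and 6 mm high on the deck, 44 mm beside the centre line of the vent track (to +x): the wanted place of the vent grip's middle along the track. Origin: centre of its underside; axes parallel to the dryer's. A like blue one belongs to another recipe.
- ventmark_blue: Blue marker beside the vent track, as the red one: not wanted.
- dialmark_red: Red marker, a fixed round disc 16 mm across and 6 mm high on the deck, 54 mm from the dial's axis at the fourth, fifth or sixth detent (1.571, 2.094 or 2.618 rad): the wanted setting of the dial. Origin: centre of its underside. The blue and yellow ones beside the dial belong to other recipes.
- dialmark_blue: Blue marker beside the dial, as the red one: not wanted.
- dialmark_yellow: Yellow marker beside the dial, as the red one: not wanted.
- tray: Bamboo tray of dried slices, 110 x 150 x 32 mm, loose on the drying bed. Leave alone.
- scoop: Wooden scoop 170 mm long, loose on the drying bed. Leave alone.
- weight: Brass weight 28 mm wide, 40 mm high, loose on the deck's front edge between dial and vent. Leave alone.
- mortar: White ceramic mortar 110 mm wide, 85 mm high, loose on the counter left of the dryer. Leave alone.
- jar: Amber jar 76 mm wide, 120 mm high, loose on the counter right of the dryer. Leave alone.
- sample: Open bamboo box of dried roots, 120 x 120 x 50 mm, loose on the counter, left. Leave alone.
- crock: Terracotta cup 100 mm wide, 75 mm high, loose on the counter, right. Leave alone.

How it is judged (in metres and radians):
On the way, in this order (a step that is already met when the one before it is completed fails the run):
1. the vent grip stands level with the red marker beside its track (y of vent_grip in the frame of ventmark_red between -0.006 and 0.006 m), for 0.2 s.
2. the dial's pointer stands at the red marker beside the dial (horizontal distance between dial_pointer and dialmark_red below 0.009 m), for 0.2 s.
At the end, for the whole second after the job is handed in: The middle of the vent grip is within 6 mm, along the track, of the red marker beside it; the point 54 mm out along the dial's pointer is within 9 mm of the red marker beside the dial (the dial rests in that detent); both are still (all of step 1 and horizontal distance between dial_pointer and dialmark_red below 0.009 m and velocity of joint dial between -0.1 and 0.1 rad/s and velocity of joint vent between -0.01 and 0.01 m/s); the robot touches nothing.
It fails at once if the dial was turned past the red-marked setting, over the next click ((y of dialmark_red in the frame of dryer between -0.133 and -0.117 m and value of joint dial above 1.951 rad) or (y of dialmark_red in the frame of dryer between -0.16 and -0.144 m and value of joint dial above 2.474 rad) or (y of dialmark_red in the frame of dryer between -0.179765 and -0.163765 m and value of joint dial above 2.998 rad)).
It fails at once if another thing on the dryer or the counter was moved (more than 25 mm) (distance of any of tray, scoop, weight, mortar, jar, sample, crock from where it was at the start of the episode above 0.025 m).
It also fails if it takes over 58 s, if anything falls off the work surface, if the arm or the gripper's body presses on something with over 40 N, if the wrist force passes 120 N, or if a joint passes its speed limit or range.

## Working session

There is one attempt and no reset: what is moved stays moved. The work goes in short steps, Python scripts to look and compute and a shell command to move; the robot and the scene stay as the last step left them, time stands still between calls to the robot, and variables do not carry over. Pictures are saved under pics/ and viewed, and the job is handed in when it is done.

```bash
ls; mkdir -p pics
python3 - <<'E'
from workcell import r
import cv2
for n in ["scene","side","wrist"]:
    c=r.read_camera(n); cv2.imwrite(f"pics/{n}0.png",c["pixels"][:,:,::-1])
    print(n,c["mtx"].tolist(),c["rvec"],c["tvec"])
s=r.read_state(); print(s)
E
```

```text
pics
scene [[530.6110526430712, 0.0, 279.6347035669009], [0.0, 530.6110526430712, 211.55011192247397], [0.0, 0.0, 1.0]] [ 2.26513409  0.68590128 -0.2896221 ] [-0.46380975 -0.12381675  1.75531215]
side [[484.46515722030546, 0.0, 277.2486009501303], [0.0, 484.46515722030546, 208.79860607902583], [0.0, 0.0, 1.0]] [ 1.99270821 -0.60424726  0.3659116 ] [-0.45249267  0.25311817  1.05639004]
wrist [[329.9172799677098, 0.0, 277.49729646018136], [0.0, 329.9172799677098, 207.94996820345324], [0.0, 0.0, 1.0]] [-2.29037188 -1.82331963 -0.23654041] [-0.52440892 -0.03365505  0.3788213 ]
{'t': 0.15, 'joint_pos': array([ 6.86964885e+01,  1.96261964e+01,  8.73630100e+01,  4.61111161e-04,
        7.30736674e+01, -8.36575458e+00]), 'joint_velocities': array([-0.05916587, -0.08945284, -0.21422462, -0.05778487,  0.04085343,
        0.05948596]), 'joint_torque': array([ 1.29626515e-03, -4.33899772e+01, -2.46149111e+01, -2.37667473e-04,
        5.70179880e-03,  2.94851213e-05]), 'tcp_pos': array([0.1174106 , 0.511385  , 0.20430536]), 'ee_rot': array([-1.79990416e+02,  6.21406075e-02,  7.70621138e+01]), 'ft_force': array([0.3852534 , 0.35548747, 0.19474896]), 'torque': array([-0.00323935, -0.00282491, -0.00751997]), 'grip_width': 0.08549008823238557}
```

View pics/scene0.png

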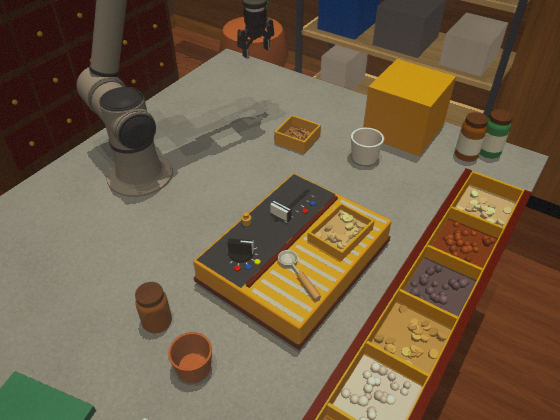

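View pics/side0.png

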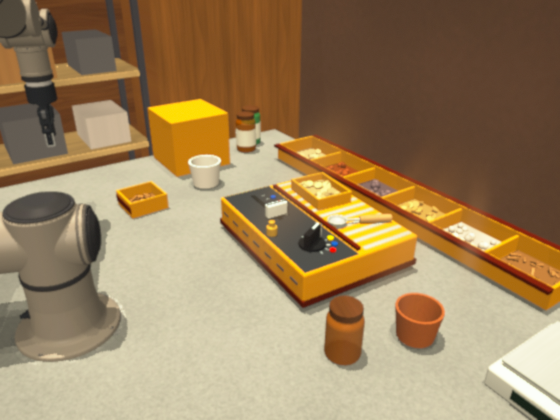

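View pics/wrist0.png

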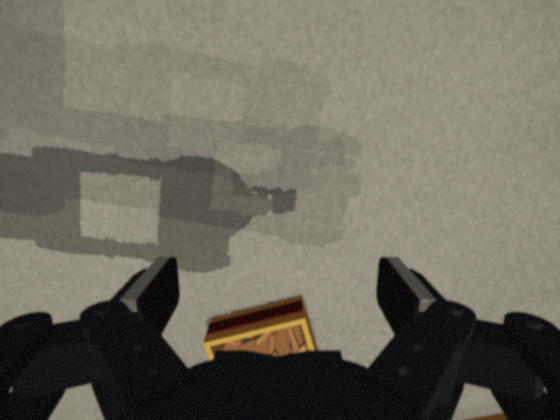

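The scene view shows the dial near (240,248), with red, blue and yellow markers at (237,267), (248,267) and (257,262). The vent grip is at (281,212), and its red and blue markers are at (305,210) and (312,202). Next I'll measure these.

```bash
cat > h.py <<'E'
import numpy as np, cv2
from workcell import r
def cam(n): 
    c=r.read_camera(n); c["R"]=cv2.Rodrigues(np.array(c["rvec"]))[0]; return c
def ray(c,uv,z):
    d=c["R"].T@np.linalg.inv(c["mtx"])@np.array([uv[0],uv[1],1.]); o=-c["R"].T@np.array(c["tvec"]).ravel()
    return o+d*(z-o[2])/d[2]
def proj(c,p): return cv2.projectPoints(np.array(p,float).reshape(-1,3),np.array(c["rvec"],float),np.array(c["tvec"],float),c["mtx"],None)[0].reshape(-1,2)
def blobs(m,amin=6):
    n,l,s,ce=cv2.connectedComponentsWithStats(m.astype(np.uint8)); return [(ce[i].round(2).tolist(),int(s[i,4])) for i in range(1,n) if s[i,4]>=amin]
E
python3 - <<'E'
from h import *
for n,box in [("scene",(180,160,400,345)),("side",(215,180,420,305))]:
    c=cam(n); p=c["pixels"]; hsv=cv2.cvtColor(p,cv2.COLOR_RGB2HSV).astype(int)
    x0,y0,x1,y1=box; B=np.zeros(p.shape[:2],bool);B[y0:y1,x0:x1]=1
    H,S,V=hsv[...,0],hsv[...,1],hsv[...,2]
    for nm,m in dict(red=((H<5)|(H>174))&(S>180)&(V>130),blue=(H>105)&(H<128)&(S>120)&(V>80),yel=(H>26)&(H<34)&(S>170)&(V>170)).items():
        for ce,a in blobs(m&B): print(n,nm,ce,a,ray(c,ce,.105).round(4))
    cv2.imwrite(f"pics/{n}_crop1.png",cv2.resize(p[y0:y1,x0:x1,::-1],None,fx=3.6 if n=="scene" else 3.8,fy=3.2,interpolation=cv2.INTER_CUBIC))
E
```

```text
scene red [304.78, 210.22] 18 [0.5992 0.0647 0.105 ]
scene red [236.73, 267.5] 22 [ 0.5652 -0.2054  0.105 ]
scene blue [312.48, 202.62] 21 [0.6011 0.103  0.105 ]
scene blue [247.81, 266.59] 27 [ 0.5867 -0.1876  0.105 ]
scene yel [257.0, 261.0] 19 [ 0.5953 -0.1598  0.105 ]
side red [332.4, 249.5] 30 [ 0.5616 -0.2059  0.105 ]
side blue [272.5, 196.2] 10 [0.5975 0.1034 0.105 ]
side blue [334.27, 243.1] 30 [ 0.5833 -0.1866  0.105 ]
side yel [330.08, 236.81] 26 [ 0.5933 -0.1587  0.105 ]
```

View pics/scene_crop1.png

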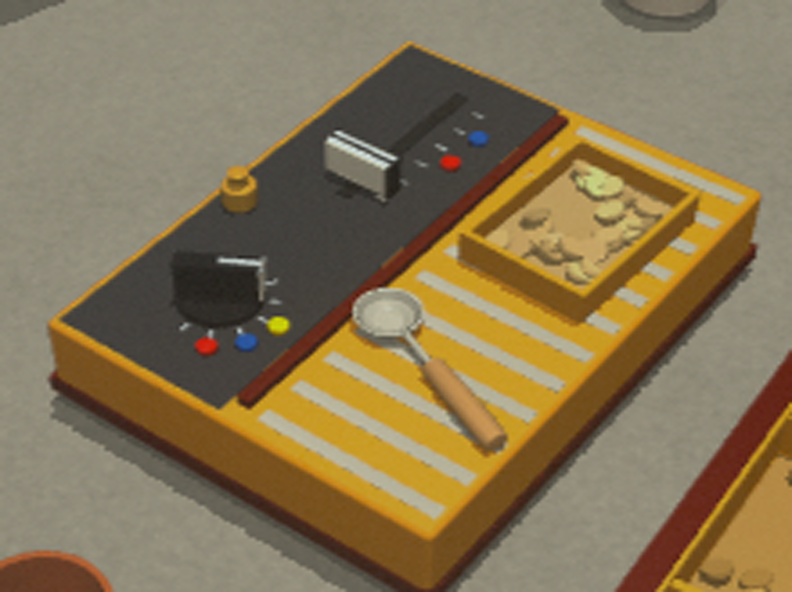

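View pics/side_crop1.png

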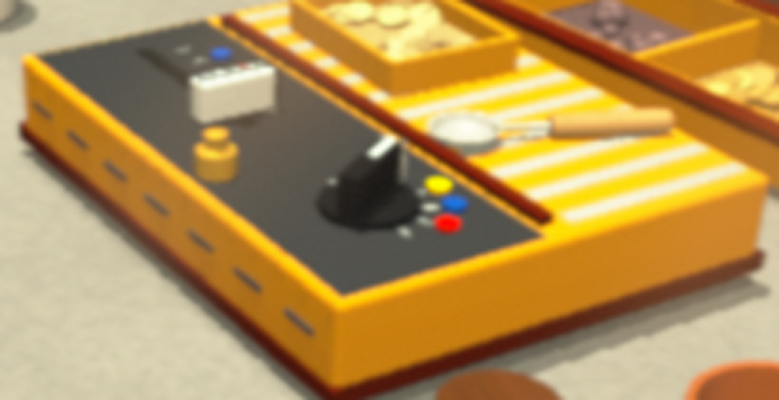

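```bash
cat > fit.py <<'E'
from h import *
from scipy.optimize import least_squares
D={90:(.5943,-.1593),120:(.5850,-.1871),150:(.5634,-.2057)}
V=[(.5992,.0647),(.5993,.1032)]
def dl(p,w): 
    c,s=np.cos(p[2]),np.sin(p[2]); d=np.array(w)-p[:2]; return np.array([c*d[0]+s*d[1],-s*d[0]+c*d[1]])
def wl(p,d):
    c,s=np.cos(p[2]),np.sin(p[2]); return np.array([c*d[0]-s*d[1],s*d[0]+c*d[1]])+p[:2]
def res(p):
    o=[]
    for a,w in D.items():
        t=np.radians(a); o+=list(dl(p,w)-[-.085+.054*np.sin(t),-.125+.054*np.cos(t)])
    for w in V: o.append(dl(p,w)[0]+.041)
    return o
f=least_squares(res,[.63,0,0]); P=f.x
if __name__=="__main__":
    print(P,np.degrees(P[2]),(f.fun*1000).round(1))
    print("dial",wl(P,(-.085,-.125)),"ventmarks y",[dl(P,w)[1] for w in V])
    for n in ["scene","side"]:
        c=cam(n); im=c["pixels"][:,:,::-1].copy()
        q=[(*wl(P,(a*.17,b*.22)),.1) for a,b in [(-1,-1),(1,-1),(1,1),(-1,1)]]
        cv2.polylines(im,[proj(c,q).round().astype(int)],True,(255,0,255))
        k=[(*wl(P,(-.085,y)),.1) for y in (-.125,.035,.165)]
        for u in proj(c,k): cv2.circle(im,tuple(int(v) for v in u.round()),1,(0,255,0),-1)
        # vent grip white
        hsv=cv2.cvtColor(c["pixels"],cv2.COLOR_RGB2HSV).astype(int)
        m=(hsv[...,1]<45)&(hsv[...,2]>170)
        print(n,blobs(m[:,:],8))
        cv2.imwrite(f"pics/{n}_fit.png",cv2.resize(im[160:350,185:420],None,fx=3.3,fy=3.1))
E
python3 fit.py
```

```text
[ 0.63264337 -0.03739662 -0.06264575] -3.589336869223806 [ 0.4  0.9  0.1 -0.4 -0.6 -0.5  1.2 -1.1]
dial [ 0.53998451 -0.15683001] ventmarks y [np.float64(0.09980262743772675), np.float64(0.13823336619563367)]
scene [([366.53, 136.68], 97), ([281.42, 205.11], 19), ([363.59, 211.67], 103), ([278.49, 207.28], 39), ([376.23, 228.54], 13), ([369.15, 236.62], 13), ([362.0, 244.4], 15), ([319.74, 258.37], 136), ([355.05, 252.35], 20), ([287.34, 258.21], 105), ([315.56, 269.19], 117), ([346.73, 260.59], 22), ([295.56, 268.0], 9), ([291.5, 270.12], 8), ([288.08, 281.11], 119), ([318.89, 284.87], 54), ([286.23, 294.66], 175), ([277.52, 304.67], 190), ([375.72, 365.41], 29), ([367.36, 373.21], 14), ([373.69, 379.85], 54), ([368.47, 386.88], 17), ([404.33, 390.5], 12), ([345.88, 391.69], 16), ([390.53, 398.22], 36), ([354.8, 397.5], 10), ([363.68, 399.26], 31), ([371.89, 413.18], 28), ([363.22, 418.56], 9)]
side [([206.2, 155.6], 15), ([204.33, 163.84], 102), ([275.57, 203.39], 90), ([205.88, 212.5], 8), ([337.8, 219.52], 128), ([314.86, 225.5], 22), ([358.89, 229.54], 35), ([452.83, 227.17], 12), ([464.5, 227.5], 12), ([371.87, 234.73], 52), ([459.38, 229.75], 8), ([458.45, 235.14], 22), ([471.5, 234.0], 20), ([485.25, 240.36], 107), ([379.62, 242.04], 48), ([118.76, 303.38], 29), ([123.0, 311.89], 18), ([535.01, 367.42], 3567), ([233.38, 333.88], 8), ([241.75, 343.0], 8), ([261.04, 350.58], 26), ([71.11, 361.33], 9), ([204.0, 369.38], 8)]
```

View pics/scene_fit.png

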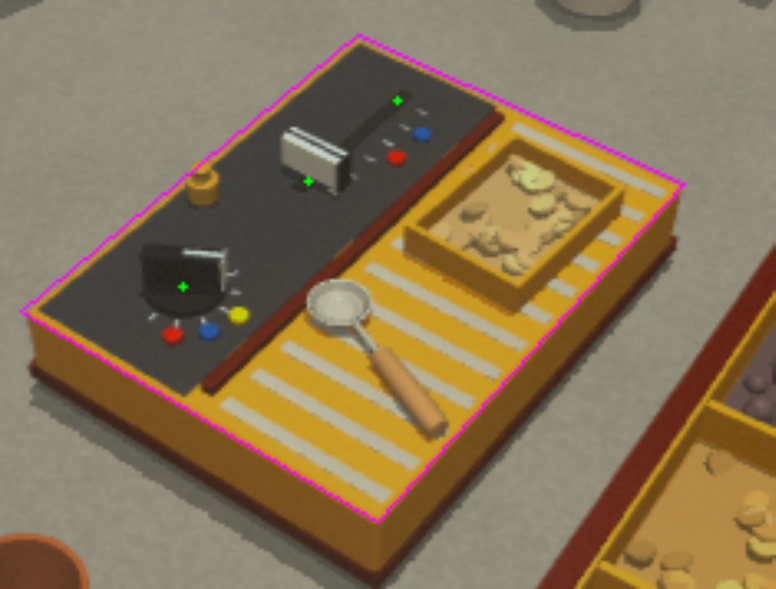

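View pics/side_fit.png

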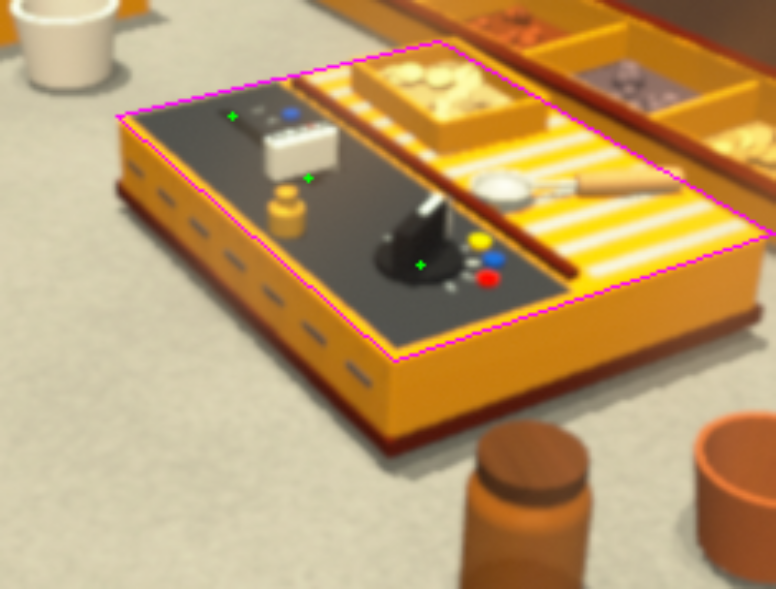

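Run:
```python
from fit import *
for n in ["scene","side"]:
    c=cam(n)
    S={"scene":dict(v=[(316,143)],d=[(184,249),(205,251),(227,253)]),"side":dict(v=[(300,133)],d=[(420,218),(432,205),(444,195)])}[n]
    for u in S["v"]:
        q=ray(c,(u[0]/3.3+185,u[1]/3.1+160),.138)[:2]; print(n,"vent",dl(P,q))
    for u in S["d"]:
        q=dl(P,ray(c,(u[0]/3.3+185,u[1]/3.1+160),.145)[:2])-[-.085,-.125]; print(n,"dial",q,np.degrees(np.arctan2(q[0],q[1])))
    for a in (0,30,60): # predicted pointer-top end & axis
        t=np.radians(a)
        print(a,[((u-[185,160])*[3.3,3.1]).round().tolist() for u in proj(c,[(*wl(P,(-.085+k*np.sin(t),-.125+k*np.cos(t))),.145) for k in(0,.032)])])
```

```text
scene vent [-0.08248361  0.04508316]
scene dial [0.00174002 0.00322891] 28.319623653246644
scene dial [0.0160262  0.01130894] 54.79116687676844
scene dial [0.03088952 0.01983426] 57.295345024576754
0 [[180.0, 250.0], [206.0, 228.0]]
30 [[180.0, 250.0], [219.0, 239.0]]
60 [[180.0, 250.0], [221.0, 254.0]]
side vent [-0.08815457  0.04283029]
side dial [-0.00601998 -0.00639556] -136.73273096568002
side dial [0.01233206 0.00549068] 65.99964724663742
side dial [0.02857866 0.01387709] 64.09993351105042
0 [[422.0, 212.0], [397.0, 194.0]]
30 [[422.0, 212.0], [419.0, 191.0]]
60 [[422.0, 212.0], [441.0, 194.0]]
```

```bash
cat > go.py <<'E'
from fit import *
import sys
# usage: go.py dx dy(dryer frame) z  -> remaining in tool axes, units
def go(x,y,z):
    s=r.read_state(); t=np.array([*wl(P,(x,y)),z]); 
    R=cv2.Rodrigues(np.zeros(3))[0]
    from scipy.spatial.transform import Rotation as Ro
    R=Ro.from_euler('xyz',s["ee_rot"],degrees=True).as_matrix()
    print("t",s["t"],"tcp",s["tcp_pos"].round(4),"rot",s["ee_rot"].round(2),"tcp dryer",dl(P,s["tcp_pos"][:2]).round(4),"target",t.round(4))
    print("units dxyz",(R.T@(t-s["tcp_pos"])/.05).round(2),"F",s["ft_force"].round(1),"w",round(s["grip_width"],4))
go(*map(float,sys.argv[1:4]))
E
python3 -m inch '[{"spin":-0.6},{"spin":-0.57},{},{}]'; python3 go.py -.085 .044 .21
```

```text
t 0.45 tcp [0.1175 0.5117 0.2048] rot [-180.      0.     77.06] tcp dryer [-0.5485  0.5157] target [0.5506 0.0118 0.21  ]
units dxyz [-7.8  10.68 -0.1 ] F [ 0.5 -0.   0. ] w 0.0853invalid input
```

```bash
python3 -m inch '[{"dx":0,"dy":0,"dz":0,"spin":-0.6,"claw":0},{"dx":0,"dy":0,"dz":0,"spin":-0.57,"claw":0},{"dx":0,"dy":0,"dz":0,"spin":0,"claw":0}]' ; python3 go.py -.085 .044 .21
```

```text
t: 0.82
tcp_pos: [0.1175, 0.5117, 0.2048]
ee_rot: [180.0, -0.0, 86.4]
ft_force: [0.4, -0.3, -0.5]
grip_width: 0.0854
t 0.825 tcp [0.1175 0.5117 0.2048] rot [ 1.800e+02 -1.000e-02  8.638e+01] tcp dryer [-0.5485  0.5158] target [0.5506 0.0118 0.21  ]
units dxyz [-9.43  9.27 -0.1 ] F [ 0.4 -0.3 -0.5] w 0.0854
```

```bash
python3 -m inch '[{"dx":-0.6,"dy":0.6,"dz":-0.05,"spin":0,"claw":0},{"dx":-0.6,"dy":0.6,"dz":-0.05,"spin":0,"claw":0},{"dx":-0.6,"dy":0.6,"dz":0,"spin":0,"claw":0},{"dx":-0.6,"dy":0.6,"dz":0,"spin":0,"claw":0},{"dx":-0.6,"dy":0.6,"dz":0,"spin":0,"claw":0},{"dx":-0.6,"dy":0.6,"dz":0,"spin":0,"claw":0},{"dx":-0.6,"dy":0.6,"dz":0,"spin":0,"claw":0},{"dx":-0.6,"dy":0.6,"dz":0,"spin":0,"claw":0},{"dx":-0.6,"dy":0.6,"dz":0,"spin":0,"claw":0},{"dx":-0.6,"dy":0.6,"dz":0,"spin":0,"claw":0},{"dx":-0.6,"dy":0.6,"dz":0,"spin":0,"claw":0},{"dx":-0.6,"dy":0.6,"dz":0,"spin":0,"claw":0},{"dx":-0.6,"dy":0.6,"dz":0,"spin":0,"claw":0},{"dx":-0.6,"dy":0.6,"dz":0,"spin":0,"claw":0},{"dx":-0.6,"dy":0.6,"dz":0,"spin":0,"claw":0},{"dx":-0.43,"dy":0.27,"dz":0,"spin":0,"claw":0},{"dx":0,"dy":0,"dz":0,"spin":0,"claw":0}]' ; python3 go.py -.085 .044 .21
python3 - <<'E'
from h import *
c=cam("wrist"); cv2.imwrite("pics/wrist1.png",c["pixels"][:,:,::-1])
E
```

```text
t: 2.95
tcp_pos: [0.5512, 0.0108, 0.2093]
ee_rot: [-180.0, 0.0, 86.2]
ft_force: [-0.3, 0.1, 0.7]
grip_width: 0.0851
t 2.95 tcp [0.5512 0.0108 0.2093] rot [-179.97    0.     86.2 ] tcp dryer [-0.0843  0.043 ] target [0.5506 0.0118 0.21  ]
units dxyz [ 0.02 -0.01 -0.01] F [-0.3  0.1  0.7] w 0.0851
```

View pics/wrist1.png

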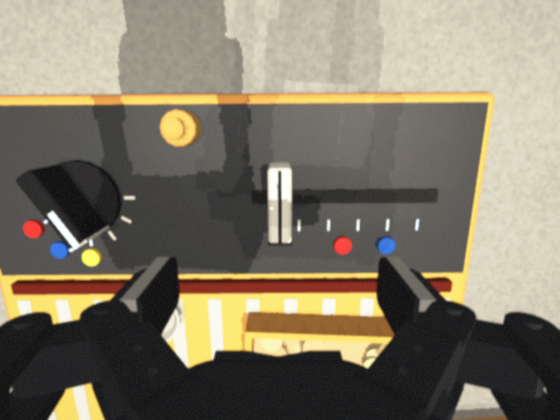

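The wrist view shows the vent grip's black line at column 280, its red marker at (343,246), and the dial's pointer end at about (75,245). I'll measure from this view.

Run:
```python
from fit import *
c=cam("wrist")
for nm,u,z in [("vent line far",(280,168),.138),("vent line near",(281,240),.138),("vmred",(343,245.5),.106),("vmblue",(386.5,245),.106),("dmred",(32.5,229),.106),("dmblue",(59,251),.106),("dmyel",(91,257.5),.106),("ptr end",(76,245),.145),("ptr start",(50,213),.145)]:
    q=dl(P,ray(c,u,z)[:2]); print(nm,q.round(4), (q-[-.085,-.125]).round(4))
```

```text
vent line far [-0.1157  0.0461] [-0.0307  0.1711]
vent line near [-0.0597  0.0468] [0.0253 0.1718]
vmred [-0.0425  0.1019] [0.0425 0.2269]
vmblue [-0.0428  0.1403] [0.0422 0.2653]
dmred [-0.0586 -0.1693] [ 0.0264 -0.0443]
dmblue [-0.038  -0.1498] [ 0.047  -0.0248]
dmyel [-0.0317 -0.1223] [0.0533 0.0027]
ptr end [-0.0588 -0.1083] [0.0262 0.0167]
ptr start [-0.0839 -0.1235] [0.0011 0.0015]
```

```bash
python3 -m inch '[{"dx":0.02,"dy":0,"dz":0.4,"spin":0,"claw":0},{"dx":0.02,"dy":0,"dz":0.4,"spin":0,"claw":0},{"dx":0,"dy":0,"dz":0.4,"spin":0,"claw":0},{"dx":0,"dy":0,"dz":0.4,"spin":0,"claw":0},{"dx":0,"dy":0,"dz":0.33,"spin":0,"claw":0},{"dx":0,"dy":0,"dz":0,"spin":0,"claw":0}]' 40 && python3 -m inch '[{"dx":0,"dy":0,"dz":0,"spin":0,"claw":200},{"dx":0,"dy":0,"dz":0,"spin":0,"claw":255},{"dx":0,"dy":0,"dz":0,"spin":0,"claw":255},{"dx":0,"dy":0,"dz":0,"spin":0,"claw":255},{"dx":0,"dy":0,"dz":0,"spin":0,"claw":255},{"dx":0,"dy":0,"dz":0,"spin":0,"claw":255}]'; python3 go.py -.085 .1 .112
```

```text
t: 3.8
tcp_pos: [0.5495, 0.0154, 0.1126]
ee_rot: [-179.9, -0.0, 86.5]
ft_force: [-0.0, -0.1, 0.8]
grip_width: 0.0855
t: 4.55
tcp_pos: [0.5508, 0.0142, 0.1133]
ee_rot: [-180.0, -0.0, 86.4]
ft_force: [-0.2, 0.5, 0.7]
grip_width: 0.0004
t 4.55 tcp [0.5508 0.0142 0.1133] rot [-180.     -0.     86.42] tcp dryer [-0.0849  0.0463] target [0.5541 0.0677 0.112 ]
units dxyz [ 1.07 -0.    0.03] F [-0.2  0.5  0.7] w 0.0004
```

The grip width reads about 0, so the fingers missed the plate. I'll look again.

Run:
```python
from h import *
for n in ["wrist","side","scene"]:
    c=cam(n); p=c["pixels"][:,:,::-1]
    if n=="side": p=cv2.resize(p[120:300,185:385],None,fx=3.3,fy=3.1)
    if n=="scene": p=cv2.resize(p[120:300,200:400],None,fx=3.3,fy=3.1)
    cv2.imwrite(f"pics/{n}2.png",p)
```

```text
(no output)
```

View pics/wrist2.png

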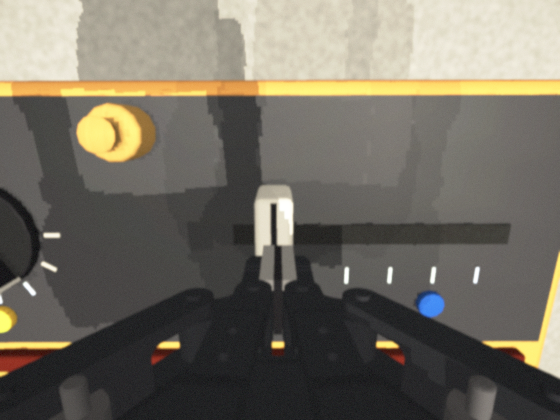

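View pics/side2.png

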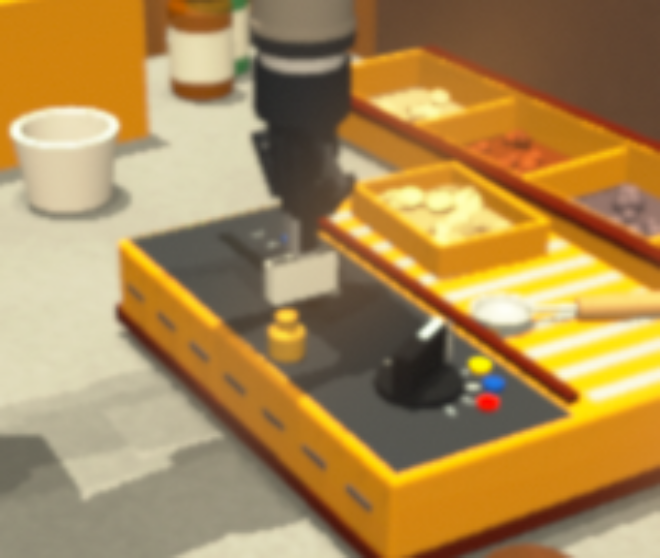

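View pics/scene2.png

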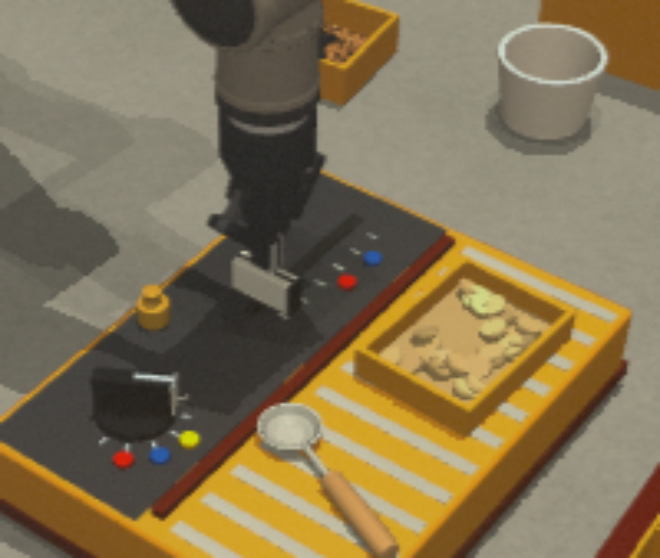

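Run:
```python
from h import *
w=cv2.imread("pics/wrist2.png")[165:315,210:350]; cv2.imwrite("pics/w2z.png",cv2.resize(w,None,fx=4,fy=4,interpolation=cv2.INTER_CUBIC))
c=cam("scene"); cv2.imwrite("pics/s2z.png",cv2.resize(c["pixels"][180:235,250:320,::-1],None,fx=10,fy=10,interpolation=cv2.INTER_CUBIC))
s=r.read_state(); print(s)
# where should TCP project?
for n in ["scene","wrist","side"]:
    c=cam(n); print(n,proj(c,[s["tcp_pos"],s["tcp_pos"]+[0,0,.019]]))
```

```text
{'t': 4.75, 'joint_pos': array([-6.50003930e+00,  2.73311788e+01,  9.06839327e+01,  7.55720385e-03,
        6.19890975e+01, -9.29211937e+01]), 'joint_velocities': array([ 0.01242044, -0.0207042 ,  0.00337152, -0.04716988, -0.03480451,
        0.03841952]), 'joint_torque': array([-4.33570312e-03, -4.77090883e+01, -2.20675850e+01, -1.82624208e-04,
        9.02434604e-04,  8.57579471e-05]), 'tcp_pos': array([0.5508124 , 0.01417661, 0.11324054]), 'ee_rot': array([-1.79996136e+02, -6.87751789e-03,  8.64176047e+01]), 'ft_force': array([ 0.46135397,  0.73378714, -0.13411288]), 'torque': array([ 0.00068344, -0.00047188,  0.03614443]), 'grip_width': -0.0002023244455145337}
scene [[280.34017541 211.96288376]
 [280.33517444 207.01810846]]
wrist [[277.27768717 242.20880718]
 [277.24015323 256.04074248]]
side [[276.29124714 210.37938061]
 [276.30501804 204.0266306 ]]
```

View pics/w2z.png

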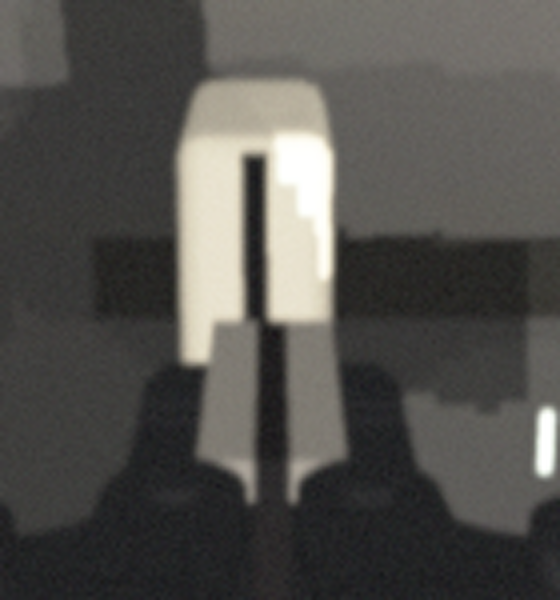

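View pics/s2z.png

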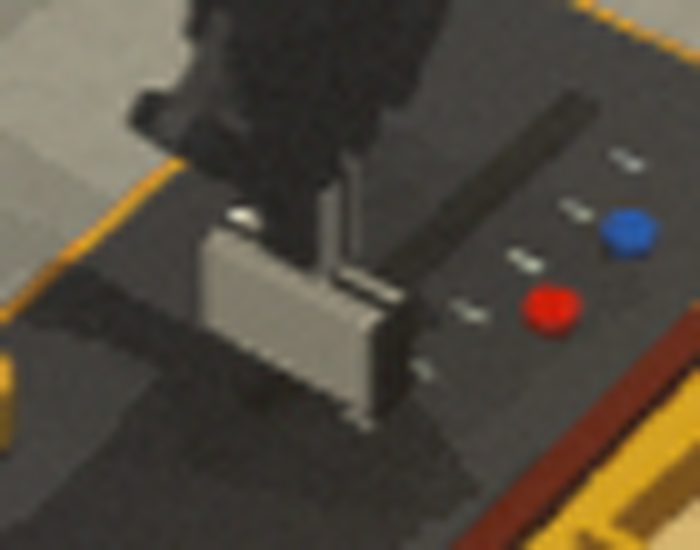

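Run:
```python
from fit import *
c=cam("wrist"); s=r.read_state(); t=s["tcp_pos"]
for z in (.113,.125,.138):
    print(z,proj(c,[(t[0]+dx,t[1],z) for dx in (-.011,0,.011)]).round(1).tolist())
print("plate top corners",proj(c,[(*wl(P,(-.085+a,.0455+b)),.138) for a in(-.03,.03) for b in(-.009,.009)]).round(1).tolist())
print("plate -x bottom",proj(c,[(*wl(P,(-.115,.0455)),.102)]))
```

```text
0.113 [[276.0, 222.9], [277.3, 242.0], [278.5, 260.6]]
0.125 [[275.9, 230.1], [277.3, 250.4], [278.6, 270.1]]
0.138 [[275.7, 239.1], [277.2, 260.9], [278.7, 281.9]]
plate top corners [[255.3, 199.2], [295.2, 199.1], [257.5, 316.4], [293.6, 316.4]]
plate -x bottom [[275.73226206 184.16065761]]
```

```bash
python3 -m inch '[{"dx":0,"dy":0,"dz":-0.3,"spin":0,"claw":255},{"dx":0,"dy":0,"dz":-0.4,"spin":0,"claw":255},{"dx":0,"dy":0,"dz":-0.5,"spin":0,"claw":255},{"dx":0,"dy":0,"dz":0,"spin":0,"claw":255}]'
python3 - <<'E'
from h import *
s=r.read_state()
for n in ["wrist","side"]:
    c=cam(n); p=c["pixels"][:,:,::-1]
    print(n,proj(c,[s["tcp_pos"]]))
    if n=="side": p=cv2.resize(p[120:260,205:365],None,fx=4.5,fy=4.1)
    cv2.imwrite(f"pics/{n}3.png",p)
E
```

```text
t: 5.45
tcp_pos: [0.5523, 0.0141, 0.1761]
ee_rot: [179.7, 0.0, 86.4]
ft_force: [0.3, 0.6, 0.5]
grip_width: -0.0
wrist [[277.31108712 242.27153623]]
side [[276.84732456 188.8805382 ]]
```

View pics/wrist3.png

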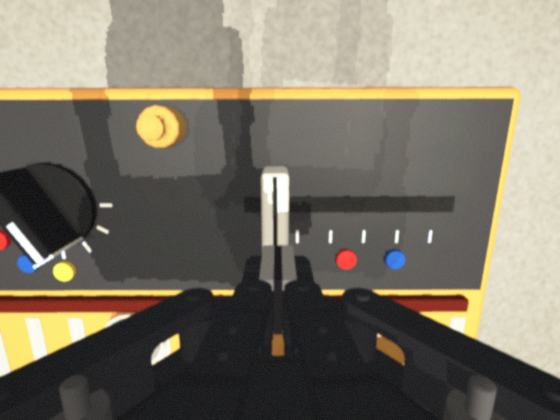

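View pics/side3.png

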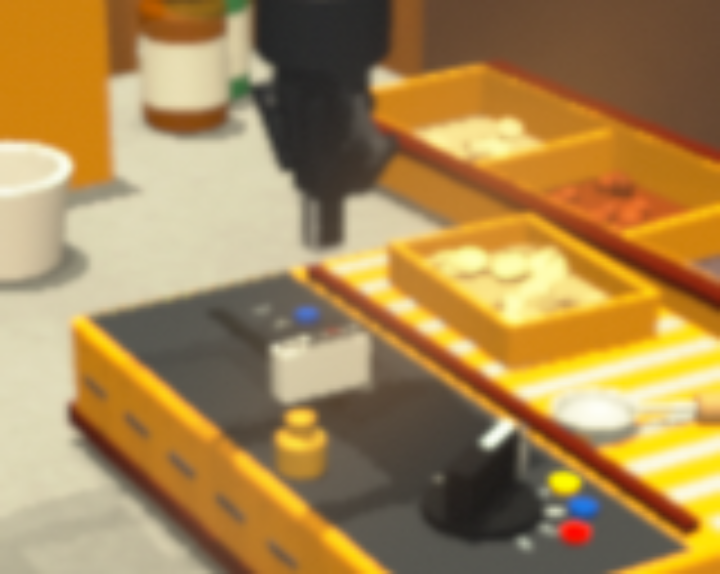

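The shut fingertips appear about 25 mm above where the reported TCP projects, so the fingers went over the plate. I'll measure that offset.

Run:
```python
from h import *
s=r.read_state(); t=s["tcp_pos"]; print(t,s["joint_pos"].round(2))
for n in ["side","scene"]:
    c=cam(n); print(n,{k:proj(c,[t+[0,0,k/1000]]).round(1).tolist() for k in(0,10,20,25,30)})
    if n=="scene": cv2.imwrite("pics/s3z.png",cv2.resize(c["pixels"][165:225,245:325,::-1],None,fx=9,fy=9))
    else: cv2.imwrite("pics/d3z.png",cv2.resize(c["pixels"][155:215,240:320,::-1],None,fx=9,fy=9))
```

```text
[0.55076068 0.01419336 0.17350269] [-6.500e+00  2.379e+01  8.606e+01  1.000e-02  7.013e+01 -9.292e+01]
side {0: [[276.3, 189.9]], 10: [[276.3, 186.4]], 20: [[276.3, 182.9]], 25: [[276.3, 181.2]], 30: [[276.3, 179.4]]}
scene {0: [[280.3, 195.9]], 10: [[280.3, 193.2]], 20: [[280.3, 190.4]], 25: [[280.3, 189.0]], 30: [[280.3, 187.6]]}
```

View pics/s3z.png

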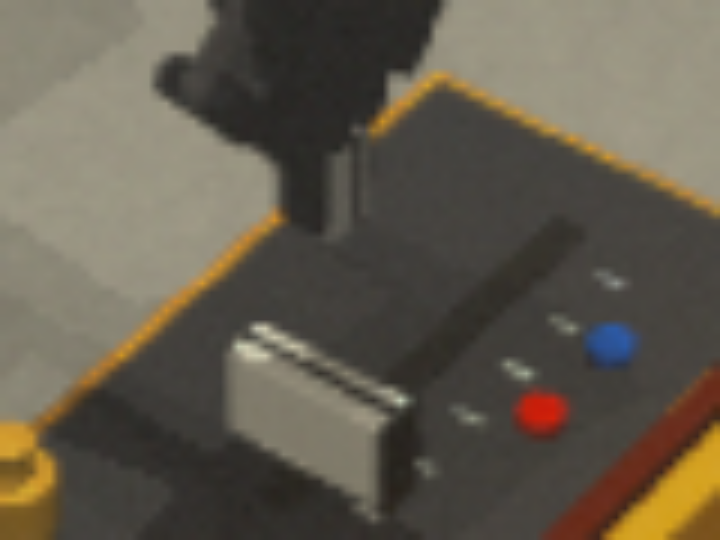

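View pics/d3z.png

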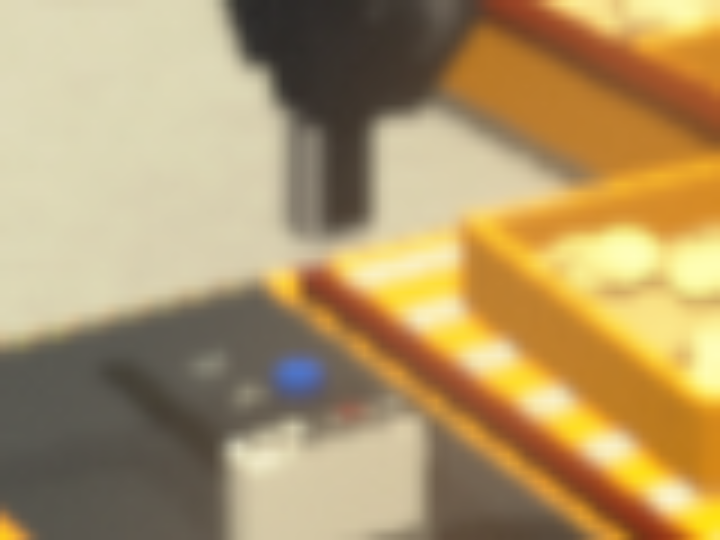

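Three views agree that the real fingertips end about 25 mm (20–30) behind the reported TCP. Lateral position agrees. I'll grip with the reported TCP near z = 0.090 and watch the force.

```bash
python3 -m inch '[{"dx":0,"dy":0,"dz":0,"spin":0,"claw":0},{"dx":0,"dy":0,"dz":0,"spin":0,"claw":0},{"dx":0,"dy":0,"dz":0,"spin":0,"claw":0},{"dx":0,"dy":0,"dz":0,"spin":0,"claw":0},{"dx":0,"dy":0,"dz":0.3,"spin":0,"claw":0},{"dx":0,"dy":0,"dz":0.4,"spin":0,"claw":0},{"dx":0,"dy":0,"dz":0.4,"spin":0,"claw":0},{"dx":0,"dy":0,"dz":0.3,"spin":0,"claw":0},{"dx":0,"dy":0,"dz":0.2,"spin":0,"claw":0},{"dx":0,"dy":0,"dz":0.07,"spin":0,"claw":0},{"dx":0,"dy":0,"dz":0,"spin":0,"claw":0}]' 40 && python3 -m inch '[{"dx":0,"dy":0,"dz":0,"spin":0,"claw":200},{"dx":0,"dy":0,"dz":0,"spin":0,"claw":255},{"dx":0,"dy":0,"dz":0,"spin":0,"claw":255},{"dx":0,"dy":0,"dz":0,"spin":0,"claw":255},{"dx":0,"dy":0,"dz":0,"spin":0,"claw":255},{"dx":0,"dy":0,"dz":0,"spin":0,"claw":255}]'; python3 go.py -.085 .1 .09
```

```text
t: 7.02
tcp_pos: [0.551, 0.0142, 0.0899]
ee_rot: [180.0, -0.0, 86.4]
ft_force: [0.6, 0.7, 0.3]
grip_width: 0.0856
t: 7.78
tcp_pos: [0.5509, 0.0141, 0.0901]
ee_rot: [180.0, 0.0, 86.4]
ft_force: [-1.5, -1.0, 4.8]
grip_width: 0.0168
t 7.775 tcp [0.5509 0.0141 0.0901] rot [1.7997e+02 1.0000e-02 8.6430e+01] tcp dryer [-0.0848  0.0462] target [0.5541 0.0677 0.09  ]
units dxyz [ 1.08 -0.    0.  ] F [-1.5 -1.   4.8] w 0.0168
```

```bash
python3 -m inch '[{"dx":0.1,"dy":0,"dz":0,"spin":0,"claw":255},{"dx":0.2,"dy":0,"dz":0,"spin":0,"claw":255},{"dx":0.2,"dy":0,"dz":0,"spin":0,"claw":255},{"dx":0.2,"dy":0,"dz":0,"spin":0,"claw":255},{"dx":0.2,"dy":0,"dz":0,"spin":0,"claw":255},{"dx":0.15,"dy":0,"dz":0,"spin":0,"claw":255},{"dx":0.07,"dy":0,"dz":0,"spin":0,"claw":255},{"dx":0,"dy":0,"dz":0,"spin":0,"claw":255},{"dx":0,"dy":0,"dz":0,"spin":0,"claw":255}]' ; python3 go.py -.085 .102 .09;  python3 - <<'E'
from h import *
for n in ["wrist"]:
    c=cam(n); cv2.imwrite("pics/w4.png",c["pixels"][:,:,::-1])
E
```

```text
t: 8.9
tcp_pos: [0.5544, 0.0707, 0.0901]
ee_rot: [180.0, -0.0, 86.4]
ft_force: [-1.6, 0.4, 6.2]
grip_width: 0.0172
t 8.9 tcp [0.5544 0.0707 0.0901] rot [ 1.7998e+02 -4.0000e-02  8.6430e+01] tcp dryer [-0.0849  0.103 ] target [0.5542 0.0697 0.09  ]
units dxyz [-0.02 -0.    0.  ] F [-1.6  0.4  6.2] w 0.0172
```

View pics/w4.png

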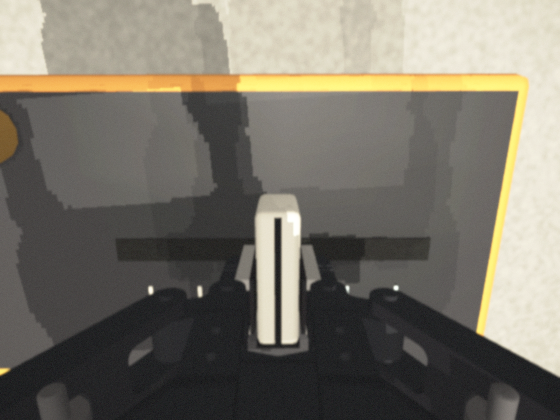

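```bash
python3 -m inch '[{"dx":0,"dy":0,"dz":0,"spin":0,"claw":150},{"dx":0,"dy":0,"dz":0,"spin":0,"claw":0},{"dx":0,"dy":0,"dz":0,"spin":0,"claw":0},{"dx":0,"dy":0,"dz":0,"spin":0,"claw":0},{"dx":0,"dy":0,"dz":-0.3,"spin":0,"claw":0},{"dx":0,"dy":0,"dz":-0.5,"spin":0,"claw":0},{"dx":0,"dy":0,"dz":-0.6,"spin":0,"claw":0},{"dx":0,"dy":0,"dz":-0.6,"spin":0,"claw":0},{"dx":0,"dy":0,"dz":-0.2,"spin":0,"claw":0},{"dx":0,"dy":0,"dz":0,"spin":0,"claw":0},{"dx":0,"dy":0,"dz":0,"spin":0,"claw":0}]'
python3 - <<'E'
from h import *
c=cam("wrist"); cv2.imwrite("pics/w5.png",cv2.resize(c["pixels"][140:270,180:420,::-1],None,fx=3.3,fy=3.3))
c=cam("scene"); cv2.imwrite("pics/s5.png",cv2.resize(c["pixels"][165:295,190:340,::-1],None,fx=5,fy=4.5))
E
```

```text
t: 10.32
tcp_pos: [0.5537, 0.0701, 0.1986]
ee_rot: [-179.9, 0.0, 86.4]
ft_force: [-0.6, 0.6, 0.5]
grip_width: 0.0854
```

View pics/w5.png

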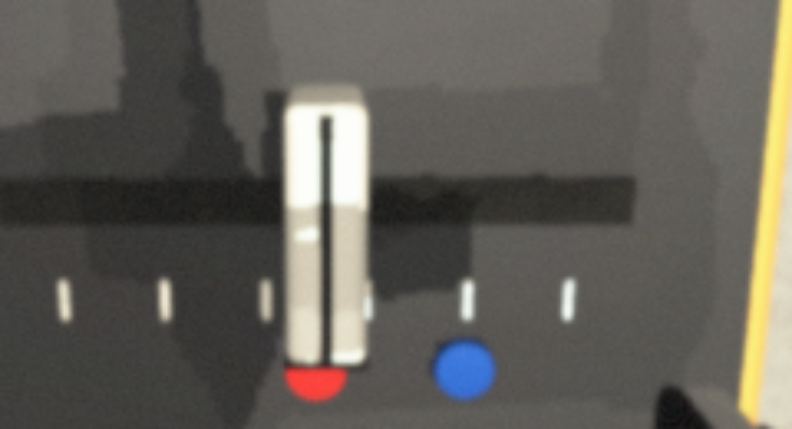

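View pics/s5.png

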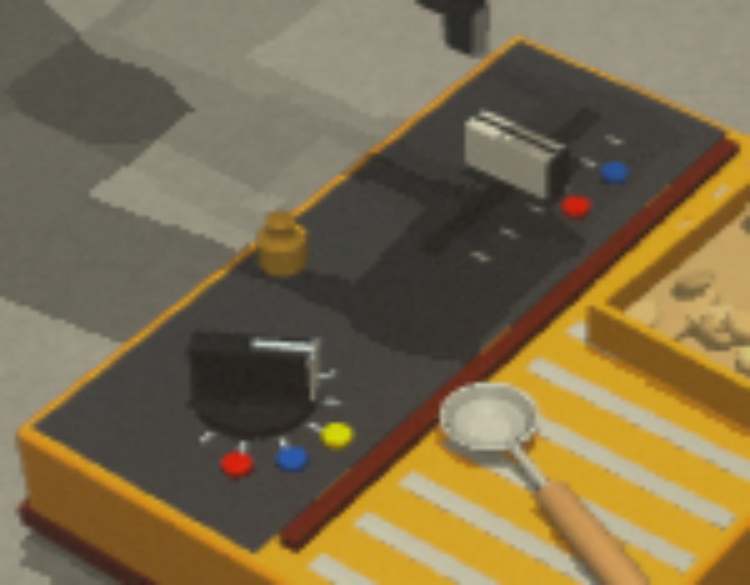

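Run:
```python
from fit import *
c=cam("wrist")
f=lambda u,v:(180+u/3.3-.35,140+v/3.3-.35)
for nm,u,z in [("far",(326,122),.138),("near",(326,345),.138),("red",(316,370),.106),("blue",(464.5,370),.106)]:
    print(nm,dl(P,ray(c,f(*u),z)[:2]).round(4))
c=cam("scene"); f=lambda u,v:(190+u/5-.4,165+v/4.5-.4)
# line center in scene
print(dl(P,ray(c,f(519,138),.138)[:2]), dl(P,ray(c,f(576,207),.105)[:2]))
```

```text
far [-0.1117  0.1031]
near [-0.061   0.1031]
red [-0.0418  0.1006]
blue [-0.0418  0.1389]
[-0.08082498  0.10108067] [-0.03888556  0.09862101]
```

The vent sits +2.5 mm from red by both the wrist and scene views, inside the 6 mm tolerance. Now I'll move over the dial.

```bash
python3 go.py -.085 -.1235 .2; python3 -m inch '[{"dx":-0.4,"dy":0,"dz":0,"spin":0,"claw":0},{"dx":-0.6,"dy":0,"dz":0,"spin":0,"claw":0},{"dx":-0.6,"dy":0,"dz":0,"spin":0,"claw":0},{"dx":-0.6,"dy":0,"dz":0,"spin":0,"claw":0},{"dx":-0.6,"dy":0,"dz":0,"spin":0,"claw":0},{"dx":-0.6,"dy":0,"dz":0,"spin":0,"claw":0},{"dx":-0.6,"dy":0,"dz":0,"spin":0,"claw":0},{"dx":-0.5,"dy":0,"dz":0,"spin":0,"claw":0},{"dx":0,"dy":0,"dz":0,"spin":-0.75,"claw":0},{"dx":0,"dy":0,"dz":0,"spin":-0.75,"claw":0},{"dx":0,"dy":0,"dz":0,"spin":-0.75,"claw":0},{"dx":0,"dy":0,"dz":0,"spin":-0.75,"claw":0},{"dx":0,"dy":0,"dz":0,"spin":-0.75,"claw":0},{"dx":0,"dy":0,"dz":0,"spin":0,"claw":0},{"dx":0,"dy":0,"dz":0,"spin":0,"claw":0}]'; python3 go.py -.085 -.1235 .2;python3 - <<'E'
from h import *
c=cam("wrist"); cv2.imwrite("pics/w6.png",c["pixels"][:,:,::-1])
E
```

```text
t 10.525 tcp [0.554  0.0701 0.1989] rot [-179.9    -0.     86.42] tcp dryer [-0.0853  0.1023] target [ 0.5401 -0.1553  0.2   ]
units dxyz [-4.52  0.   -0.02] F [ 0.1  0.7 -0.3] w 0.0851
t: 12.4
tcp_pos: [0.54, -0.155, 0.1997]
ee_rot: [-180.0, -0.0, 116.3]
ft_force: [0.2, -0.0, 0.0]
grip_width: 0.0854
t 12.4 tcp [ 0.54   -0.155   0.1997] rot [-179.99   -0.    116.28] tcp dryer [-0.0851 -0.1232] target [ 0.5401 -0.1553  0.2   ]
units dxyz [-0.01 -0.   -0.01] F [ 0.2 -0.   0. ] w 0.0854
```

View pics/w6.png

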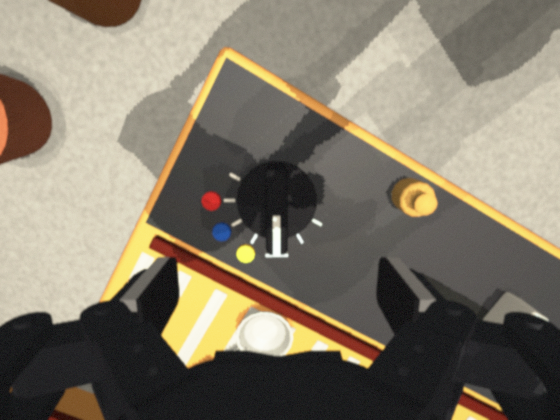

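The wrist view shows the bar lined up with the jaws at column 277 and the pointer end at (277,255). Red is at (211,201), one place past blue, so red is three clicks away (60° to 150°). I'll descend and grip.

```bash
python3 -m inch '[{"dx":0,"dy":0,"dz":0.4,"spin":0,"claw":0},{"dx":0,"dy":0,"dz":0.5,"spin":0,"claw":0},{"dx":0,"dy":0,"dz":0.5,"spin":0,"claw":0},{"dx":0,"dy":0,"dz":0.4,"spin":0,"claw":0},{"dx":0,"dy":0,"dz":0.3,"spin":0,"claw":0},{"dx":0,"dy":0,"dz":0.15,"spin":0,"claw":0},{"dx":0,"dy":0,"dz":0,"spin":0,"claw":0}]' 60 && python3 -m inch '[{"dx":0,"dy":0,"dz":0,"spin":0,"claw":150},{"dx":0,"dy":0,"dz":0,"spin":0,"claw":255},{"dx":0,"dy":0,"dz":0,"spin":0,"claw":255},{"dx":0,"dy":0,"dz":0,"spin":0,"claw":255},{"dx":0,"dy":0,"dz":0,"spin":0,"claw":255},{"dx":0,"dy":0,"dz":0,"spin":0,"claw":255}]'; python3 go.py -.085 -.1235 .087
```

```text
t: 13.32
tcp_pos: [0.5402, -0.1545, 0.0871]
ee_rot: [-180.0, -0.0, 116.4]
ft_force: [-0.2, 0.1, 0.4]
grip_width: 0.0859
t: 14.08
tcp_pos: [0.541, -0.1555, 0.0878]
ee_rot: [179.9, 0.1, 116.4]
ft_force: [1.2, -4.5, 2.6]
grip_width: 0.0149
t 14.075 tcp [ 0.541  -0.1555  0.0878] rot [1.7995e+02 1.3000e-01 1.1641e+02] tcp dryer [-0.0841 -0.1236] target [ 0.5401 -0.1553  0.087 ]
units dxyz [ 0.01 -0.01  0.02] F [ 1.2 -4.5  2.6] w 0.0149
```

Gripped: width is about 15 mm against the 16 mm bar. First click: 30° = 3.75 units.

```bash
python3 -m inch '[{"dx":0,"dy":0,"dz":0,"spin":0.5,"claw":255},{"dx":0,"dy":0,"dz":0,"spin":0.5,"claw":255},{"dx":0,"dy":0,"dz":0,"spin":0.5,"claw":255},{"dx":0,"dy":0,"dz":0,"spin":0.5,"claw":255},{"dx":0,"dy":0,"dz":0,"spin":0.5,"claw":255},{"dx":0,"dy":0,"dz":0,"spin":0.5,"claw":255},{"dx":0,"dy":0,"dz":0,"spin":0.5,"claw":255},{"dx":0,"dy":0,"dz":0,"spin":0.25,"claw":255},{"dx":0,"dy":0,"dz":0,"spin":0,"claw":255},{"dx":0,"dy":0,"dz":0,"spin":0,"claw":255}]';python3 - <<'E'
from h import *
c=cam("wrist"); cv2.imwrite("pics/w7.png",c["pixels"][:,:,::-1]); print(r.read_state()["torque"])
E
```

```text
t: 15.32
tcp_pos: [0.5412, -0.1562, 0.0878]
ee_rot: [179.9, 0.1, 86.4]
ft_force: [1.1, -7.2, 0.6]
grip_width: 0.015
[-1.17425885 -0.24023751 -0.02823985]
```

View pics/w7.png

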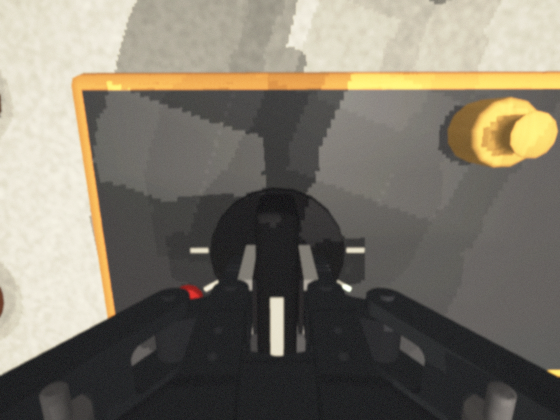

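The dial followed: the bar stays aligned at 90° and the torque is near zero. I'll turn two more clicks, one call each.

```bash
python3 -m inch '[{"dx":0,"dy":0,"dz":0,"spin":0.5,"claw":255},{"dx":0,"dy":0,"dz":0,"spin":0.5,"claw":255},{"dx":0,"dy":0,"dz":0,"spin":0.5,"claw":255},{"dx":0,"dy":0,"dz":0,"spin":0.5,"claw":255},{"dx":0,"dy":0,"dz":0,"spin":0.5,"claw":255},{"dx":0,"dy":0,"dz":0,"spin":0.5,"claw":255},{"dx":0,"dy":0,"dz":0,"spin":0.5,"claw":255},{"dx":0,"dy":0,"dz":0,"spin":0.25,"claw":255},{"dx":0,"dy":0,"dz":0,"spin":0,"claw":255},{"dx":0,"dy":0,"dz":0,"spin":0,"claw":255}]' && python3 -m inch '[{"dx":0,"dy":0,"dz":0,"spin":0.5,"claw":255},{"dx":0,"dy":0,"dz":0,"spin":0.5,"claw":255},{"dx":0,"dy":0,"dz":0,"spin":0.5,"claw":255},{"dx":0,"dy":0,"dz":0,"spin":0.5,"claw":255},{"dx":0,"dy":0,"dz":0,"spin":0.5,"claw":255},{"dx":0,"dy":0,"dz":0,"spin":0.5,"claw":255},{"dx":0,"dy":0,"dz":0,"spin":0.5,"claw":255},{"dx":0,"dy":0,"dz":0,"spin":0.25,"claw":255},{"dx":0,"dy":0,"dz":0,"spin":0,"claw":255},{"dx":0,"dy":0,"dz":0,"spin":0,"claw":255}]';python3 - <<'E'
from h import *
c=cam("wrist"); cv2.imwrite("pics/w8.png",c["pixels"][:,:,::-1]); print(r.read_state()["torque"])
E
```

```text
t: 16.62
tcp_pos: [0.5411, -0.1569, 0.0879]
ee_rot: [179.8, 0.1, 56.4]
ft_force: [0.2, -10.6, 0.5]
grip_width: 0.015
t: 17.88
tcp_pos: [0.5406, -0.1574, 0.0879]
ee_rot: [179.7, 0.0, 26.4]
ft_force: [-1.6, -12.2, 1.6]
grip_width: 0.0153
[-1.99724894  0.08738352 -0.03144645]
```

View pics/w8.png

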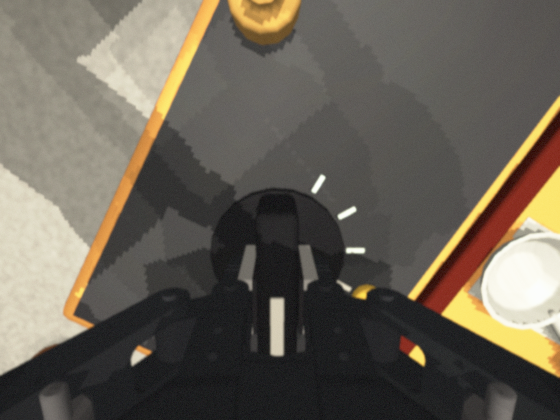

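The bar is aligned at 150°. Next I'll release, lift and check.

```bash
python3 -m inch '[{"dx":0,"dy":0,"dz":0,"spin":0,"claw":150},{"dx":0,"dy":0,"dz":0,"spin":0,"claw":0},{"dx":0,"dy":0,"dz":0,"spin":0,"claw":0},{"dx":0,"dy":0,"dz":0,"spin":0,"claw":0},{"dx":0,"dy":0,"dz":-0.3,"spin":0,"claw":0},{"dx":0,"dy":0,"dz":-0.5,"spin":0,"claw":0},{"dx":0,"dy":0,"dz":-0.6,"spin":0,"claw":0},{"dx":0,"dy":0,"dz":-0.6,"spin":0,"claw":0},{"dx":0,"dy":0,"dz":-0.6,"spin":0,"claw":0},{"dx":0,"dy":0,"dz":-0.6,"spin":0,"claw":0},{"dx":0,"dy":0,"dz":0,"spin":0,"claw":0},{"dx":0,"dy":0,"dz":0,"spin":0,"claw":0}]'
python3 - <<'E'
from h import *
c=cam("wrist"); cv2.imwrite("pics/w9.png",c["pixels"][:,:,::-1])
c=cam("scene"); cv2.imwrite("pics/s9.png",cv2.resize(c["pixels"][165:345,180:400,::-1],None,fx=3.5,fy=3.3))
E
```

```text
t: 19.42
tcp_pos: [0.5399, -0.1543, 0.2469]
ee_rot: [-180.0, 0.0, 26.4]
ft_force: [-0.5, 0.3, 0.2]
grip_width: 0.0854
```

View pics/w9.png

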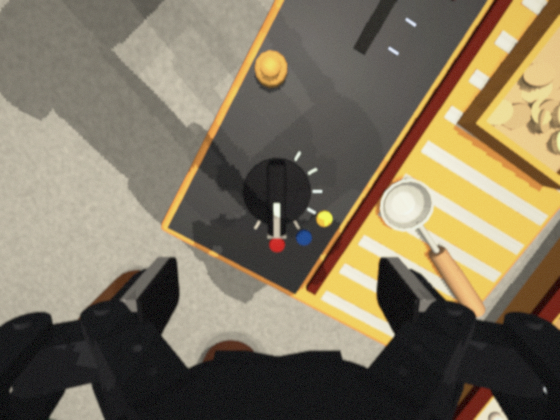

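View pics/s9.png

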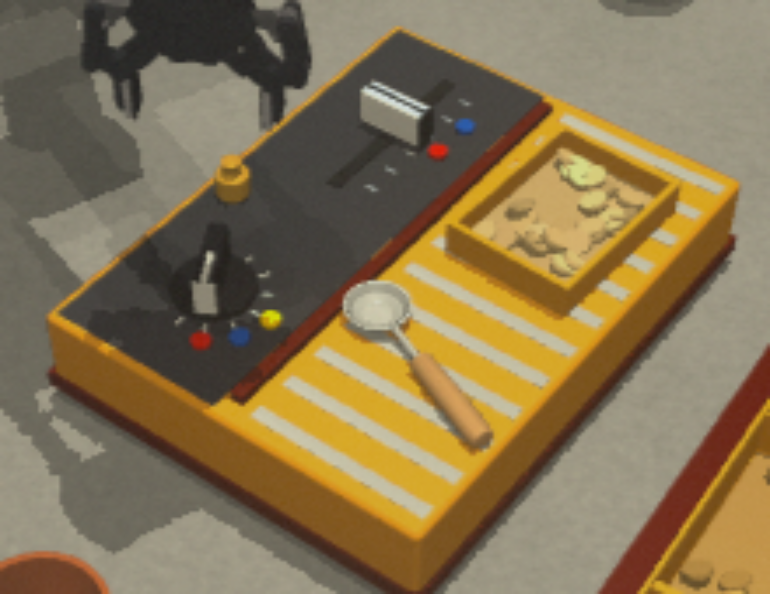

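The pointer at (277,205–238) points straight at red (277,245). The vent is level with its red marker, nothing else has moved, and the gripper is clear. Handing in.

```bash
python3 -c "
from workcell import r
print(r.job_done())"
```

```text
the job is handed in; nothing more can be done
None
```

I slid the vent grip to its red marker, then turned the dial three clicks clockwise (60° to 150°). I lifted clear and handed the job in at about 19.5 s of the 58 s allowed; no verdict was reported.

**Last checks**
- **Vent:** the wrist and scene views both put its middle about 2.5 mm past the red marker along the track. That is inside the 6 mm limit but not exact, and I left it there.
- **Dial:** the wrist view, taken after I let go, shows the pointer straight at red. It was never turned beyond 150°.
- **Other things:** the loose items in the last wrist and scene pictures (tray, scoop, weight) looked unmoved. I didn't measure them, and I didn't check the sample box. The gripper was open and well clear of everything.

**What went wrong:** my first vent grip missed. The fingers shut just above the plate (opening 0) because the pictures put the fingertips about 25 mm (20–30) short of the reported TCP. I went 25 mm lower for both grips, and both held (openings about 17 and 15 mm).

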